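# Pull the filter cassette and show it to the inspection camera

## Task

Swing up the flap of the grey filter box, the one with the red bar handle, until it stands about upright or beyond, and leave it open; then grip the hidden filter cassette, which has an orange pull tab, and draw it up out of its guides. Hold it still and upright in the air above the green cross of the inspection stand, pleats at the height of the camera's lens and one broad face square to the lens, and finish while still holding it there. Do not touch the inspection stand with the cassette or shift the other things on the bench.

Things in the scene. Friction and masses are not known exactly. Their poses are not given: they have to be found in the camera images.
- flap (a joint): opening angle of the box's grey flap in rad: 0 shut, pi/2 upright, stop at 1.9. It turns about the box's y axis through flap_hinge; opening swings the red bar up and over towards the box's +x. Stiff hinge: the flap stays where it is left; about 3 N at the bar moves it. May start slightly ajar (up to 0.12)
- housing: fixed grey open-topped filter box, 170 (x) by 150 (y) by 110 mm tall, walls and floor 6 mm, louvres on its -x face, flap on top. Origin under its centre on the bench, z up; +x points to the hinge side. Inside, yellow guides reaching 76 mm up hold the cassette on edge, its middle at x = -10 mm, y = 0, standing on the floor (6 mm up)
- flap_hinge (a point): point on the hinge line, middle of the flap's width: 85 mm along the box's +x and 112 mm up; axes are those of the box
- flap_bar (a point): centre of the flap's red round bar handle, 12 mm thick, 82 mm clear between its two posts, along the box's y axis, its middle 36 mm above the flap's outer face (flap 173 by 156 by 6 mm). From flap_hinge, in the box's axes, at flap angle a: x = -155 cos a + 42 sin a, z = 155 sin a + 42 cos a (mm). Pinched from above across x, it turns between the fingers while the hand stays upright
- cassette_center (a point): middle of the filter cassette's frame, which is black with pale pleats on both faces, 14 mm thick (x), 100 wide (y), 72 tall (z), loose, 0.13 to 0.25 kg. The point is 36 mm above its lower edge; axes: x through its thickness, z up. Starts upright in the guides (about 2 mm play), hidden under the flap
- cassette_tab (a point): centre of the cassette's orange pull tab, 12 mm thick (x), 44 mm wide (y), 26 mm tall (z); it stands on the middle of the cassette's upper edge, its centre 49 mm above cassette_center; its top is 6 mm below the box's rim. Free space of more than 50 mm on each side across its thickness
- cassette: the filter cassette as a whole; origin at the middle of its lower edge, 36 mm below cassette_center, 85 mm below cassette_tab; same axes
- station: fixed inspection stand: white pad with green cross in a black frame 150 by 150 by 8 mm, and a blue camera (about 45 mm cube, top at 183 mm) on a post on its +x side; the lens front is 120 mm from the middle of the pad, 160 mm above the bench, looking along -x. Origin under the middle of the cross, on the bench, z up
- focus (a point): the spot where the camera looks: straight above the green cross at the lens's height, 160 mm above the bench, 120 mm in front of the lens; axes are those of the stand (x towards the lens, z up)
- screwdriver: loose bystander: a screwdriver with red handle lying on the bench behind the filter box, at most 35 mm tall; origin at its underside
- breaker: loose bystander: white three-pole circuit breaker 70 by 54 by 82 mm; origin under its centre
- contactor: loose bystander: grey and black contactor 80 by 45 by 80 mm; origin under its centre
- screw_jar: loose bystander: glass jar with blue cap, 60 mm wide, 80 mm tall; origin under its centre
- tape: loose bystander: blue ring, a roll 96 mm wide and 24 mm tall; origin under its centre
- mug: loose bystander: white mug 80 mm wide, 90 mm tall; origin under its centre
- tray: fixed blue tray of fittings, 160 by 140 mm, 37 mm tall with its contents; origin under its centre; not needed
Mind the look-alikes: they are no part of the job. What is shaped like the tray but turquoise is not meant. What is shaped like the housing but pink is not meant.

How it is judged (in metres and radians):
On the way, in this order (a step that is already met when the one before it is completed fails the run):
1. the flap stands open (beyond 1.3 rad) with the cassette still in its guides (value of joint flap above 1.3 rad and z of cassette in the frame of housing below 0.03 m), for 0.2 s.
2. the cassette is held by the fingers, drawn wholly above the box's rim (z of cassette in the frame of housing above 0.112 m and contact force between cassette and the fingers above 1 N), for 0.1 s.
At the end, for the whole second after the job is handed in: The fingers hold the cassette (more than 1 N), its pleat centre within 30 mm sideways and 30 mm in height of the focus spot, upright within 0.2 rad, a broad face square to the lens within 0.25 rad, moving slower than 0.03 m/s, touching neither box, stand nor tray; the flap is open beyond 1.3 rad (horizontal distance between cassette_center and focus below 0.03 m and z of cassette_center in the frame of focus between -0.03 and 0.03 m and angle between cassette's own z axis and vertical below 0.2 rad and angle between the x axis of cassette and the x axis of focus, either way round below 0.25 rad and contact force between cassette and the fingers above 1 N and linear speed of cassette below 0.03 m/s and value of joint flap above 1.3 rad and contact force between cassette and housing below 0.2 N and contact force between cassette and station below 0.2 N and contact force between cassette and tray below 0.2 N); the arm keeps its last pose, push and grip.
It fails at once if a bystander was shifted by more than 30 mm (distance of any of screwdriver, breaker, contactor, screw_jar, tape, mug from where it was at the start of the episode above 0.03 m).
It fails at once if the cassette struck the inspection stand (contact force between cassette and station above 1 N).
It also fails if it takes over 54 s, if anything falls off the work surface, if the arm or the gripper's body presses on something with over 40 N, if the wrist force passes 120 N, or if a joint passes its speed limit or range.

## Robot

A 6-joint arm with a two-finger parallel gripper is mounted at the origin on the work surface. World frame = base frame: x ahead of the robot, y to its left, z up, the work surface at z = 0. Lengths are in mm, angles in rad, forces in N, time in s.
With the tool pointing down it reaches from about 400 to 825 mm from the base axis. Payload 7 kg.
Tool frame: the origin (TCP) lies at the very end of the fingers, on their centre line; the grasp point (between the pads) lies 19 mm behind it; z points along the fingers, y is the direction in which the jaws open and shut (so a half turn about z gives the same grasp; the last joint's range is limited). The gripper opens to 88 mm and grips with 3 to 60 N. Pads are 19 mm wide; open, the fingers measure 130 mm over their backs; the gripper's body (78 mm by 193 mm) begins 47 mm behind the grasp point.
Start: joints at [-0.935, 0.359, 0.012, 0, -1.224, -0.288], TCP at [230.033, -634.571, 226.561] pointing down, gripper open.
Joint ranges: [-3.07, 3.07], [-1.43, 2.12], [-1.02, 1.25], [-3.03, 1.67], [-3.05, -0], [-3.03, 3.03]. Speed limits (rad/s): [2.39, 2.39, 3.01, 3.14, 3.14, 3.14].

## Interface

Orientations are given as a unit quaternion [x, y, z, w].
In Python, from plant import bot gives the robot as it stands. Calls block until the motion is done:
- bot.move_ptp(position, orientation): joint-space move of the TCP to a pose.
- bot.line_to(position, velocity=150, ori=None): straight line of the TCP; ori=None keeps the orientation; velocity is the mean speed in mm/s.
- bot.move_joints(angles): joint-space move.
- bot.move_gripper(opening, force=None): finger opening in mm; force is the grip in N (None keeps the last); returns when the fingers have stopped.
- bot.pause(seconds).
- bot.solve_ik(position, orientation): joint angles nearest the present ones, or None.
- bot.read_state(): the state.
- bot.camera(name): name is "side" or "top"; returns the picture (480x640x3 uint8, red, green, blue); there is no depth.
- bot.get_calibration(name): a dict with "fx", "fy", "cx", "cy" (pixels), "view" (4x4, takes a point from world to camera coordinates). Camera axes: x right, y up, looking along -z (the intrinsics and any distortion apply to the point x, -y, -z); pixel columns grow to the right and rows downward; lengths in mm; the calibration is good to about 2 mm. A picture is of the moment at which its call begins. get_calibration takes no time and is no camera call.
A pose or a line that the arm cannot do raises bot.Unreachable and nothing moves.
- bot.close_job(): hands the job in, once; it reports no verdict.
The state is a dict: "t": time; "joint_pos": joint angles; "qvel": joint speeds; "tau": joint torques, N m; "tcp_pos": TCP position; "eef_rot": TCP orientation; "contact_force": force on the tool from outside, world axes, zero at the start; "moment": the same for the moment, N m; "width": finger opening in mm.
Only numpy, scipy, OpenCV 4.12 (cv2) and the standard library are available. Lean on these libraries where they do the work, as an engineer would, in place of code of your own. Each camera call takes 0.05 s, during which the arm holds its last target.

## Working session

There is one attempt and no reset: what is moved stays moved. The work goes in short steps, each a Python script; the robot and the scene stay as the last script left them, time stands still between calls to the robot, and variables do not carry over. Pictures are saved under pics/ and viewed, and the job is handed in when it is done.

```bash
ls; mkdir -p pics; python3 - <<'E'
from plant import bot
import cv2
for n in("side","top"):
    im=bot.camera(n); cv2.imwrite(f"pics/{n}0.png",im[:,:,::-1]); c=bot.get_calibration(n); print(n,c)
s=bot.read_state(); print(s)
E
```

```text
pics
side {'fx': 464.370526315391, 'fy': 464.370526315391, 'cx': 318.32907550113106, 'cy': 234.13333039562937, 'view': array([[-8.69782782e-01, -4.92939195e-01, -2.21102283e-02,
         4.12544098e+02],
       [ 2.22126826e-01, -4.31163875e-01,  8.74504080e-01,
        -2.20497154e+02],
       [-4.40610469e-01,  7.55717317e-01,  4.84513933e-01,
        -1.13464909e+03],
       [ 0.00000000e+00,  0.00000000e+00,  0.00000000e+00,
         1.00000000e+00]])}
top {'fx': 455.3228920418227, 'fy': 455.3228920418227, 'cx': 321.4431146059474, 'cy': 233.1742169181614, 'view': array([[ 4.95739044e-03, -9.99710069e-01, -2.35627388e-02,
         1.54618504e+01],
       [ 9.93287305e-01,  2.19966209e-03,  1.15652458e-01,
        -5.06407860e+02],
       [-1.15567096e-01, -2.39779037e-02,  9.93010225e-01,
        -1.39730502e+03],
       [ 0.00000000e+00,  0.00000000e+00,  0.00000000e+00,
         1.00000000e+00]])}
{'t': 0.1, 'joint_pos': array([-9.34907662e-01,  3.59318435e-01,  1.11636884e-02, -2.82701440e-04,
       -1.22409032e+00, -2.88135169e-01]), 'qvel': array([ 0.00114792, -0.00151488,  0.00106534,  0.00125536,  0.00033796,
        0.0002306 ]), 'tau': array([-9.43532068e-04, -5.84161413e+01,  2.93751866e+01,  7.01546922e+00,
        1.01580354e-02, -8.15697581e-05]), 'tcp_pos': array([ 229.87771315, -634.19917002,  225.72472409]), 'eef_rot': array([-1.72954483e-01,  9.84929543e-01,  7.07667416e-04, -2.03916771e-04]), 'contact_force': array([ 0.46272715, -0.01135456,  0.06999214]), 'moment': array([0.02761917, 0.02488701, 0.00740558]), 'width': 87.43389601750346}
```

View pics/side0.png

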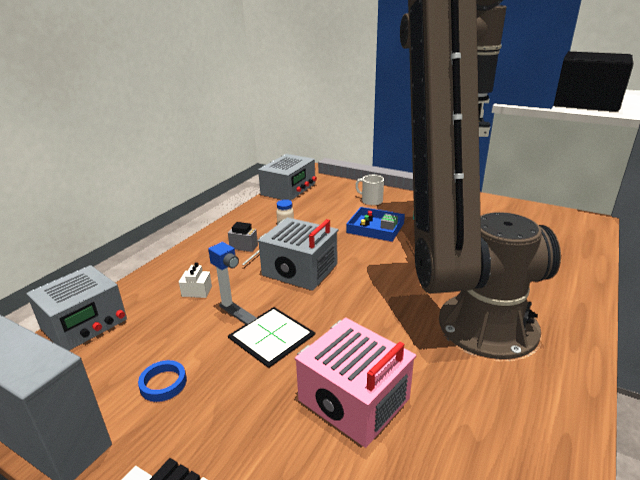

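View pics/top0.png

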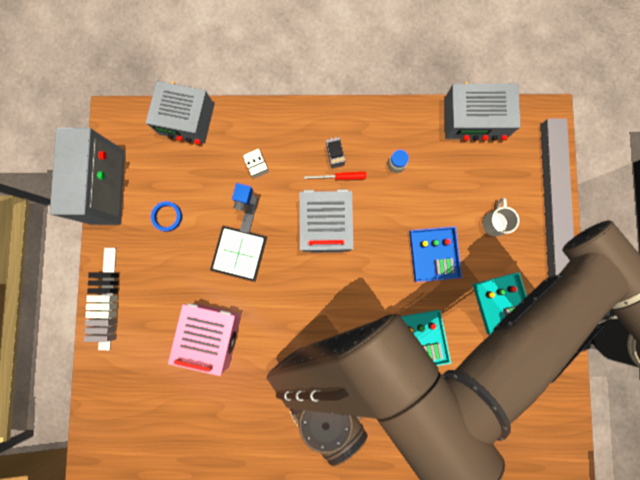

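```bash
python3 - <<'E'
import cv2,numpy as np
t=cv2.imread("pics/top0.png"); s=cv2.imread("pics/side0.png")
c=lambda im,x0,y0,x1,y1,k:cv2.resize(im[y0:y1,x0:x1],None,fx=k,fy=k,interpolation=cv2.INTER_CUBIC)
cv2.imwrite("pics/c1.png",c(t,285,165,375,265,6)); cv2.imwrite("pics/c2.png",c(t,200,170,280,290,5)); cv2.imwrite("pics/c3.png",c(s,175,190,355,370,4))
cv2.imwrite("pics/c3.png",c(s,215,190,355,370,4))
E
```

```text
(no output)
```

View pics/c1.png

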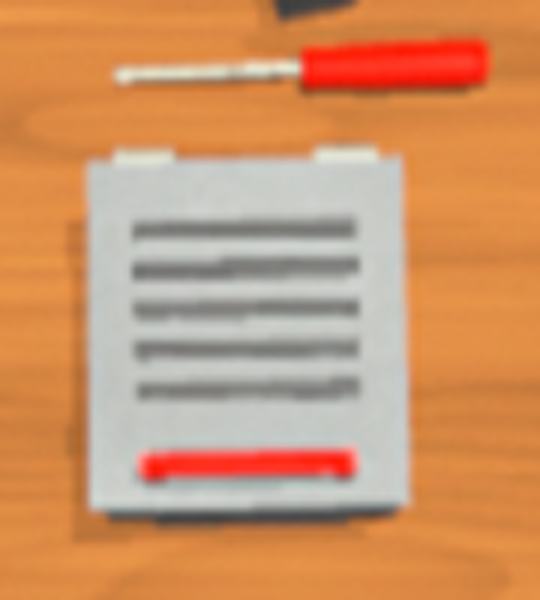

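View pics/c2.png

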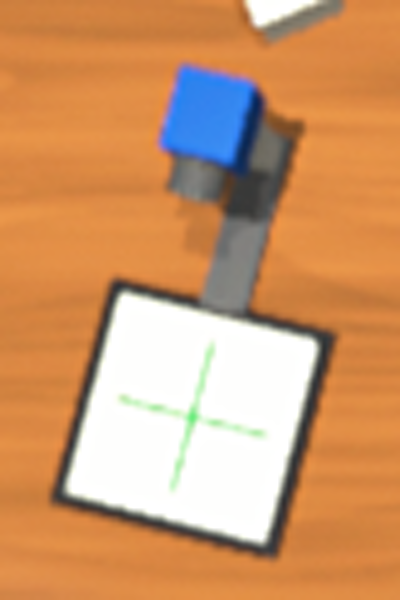

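View pics/c3.png

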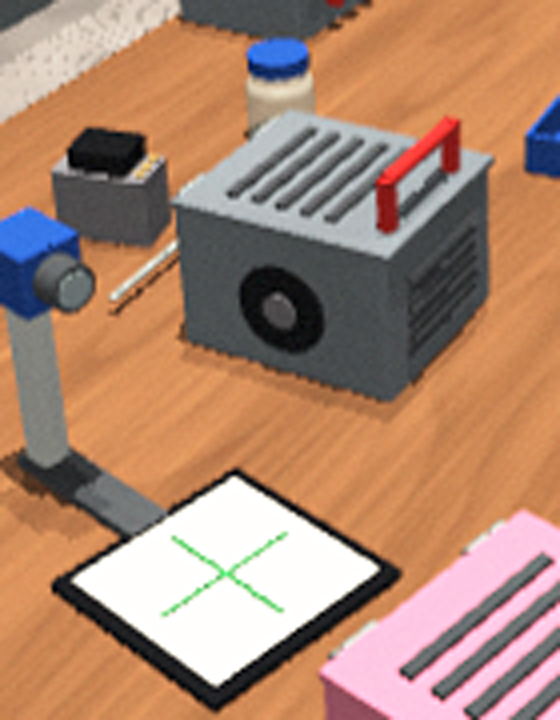

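```bash
cat > h.py <<'E'
import numpy as np, cv2, json
from scipy.optimize import least_squares
from scipy.spatial.transform import Rotation as R
from plant import bot
C={n:bot.get_calibration(n) for n in("side","top")}
def proj(n,P):
    c=C[n];P=np.atleast_2d(P);q=P@c["view"][:3,:3].T+c["view"][:3,3]
    return np.c_[c["cx"]+c["fx"]*q[:,0]/-q[:,2], c["cy"]+c["fy"]*q[:,1]/q[:,2]]
def un(k,off,uv): return (np.array(uv,float)+.5)/k-.5+np.array(off)
def ontool(yaw,P): return R.from_euler('z',yaw).apply(P)
E
python3 - <<'E'
from h import *
def fl(a,d,h,y): # d along flap from hinge, h above hinge plane
    return [85-d*np.cos(a)+h*np.sin(a), y, 112+d*np.sin(a)+h*np.cos(a)]
T=un(6,(285,165),[(91,160),(400,157),(409,506),(91,510),(144,467),(352,463)])
S=un(4,(215,190),[(175,205),(385,255),(493,160),(290,112),(388,180),(453,125)])
S2=un(4,(215,190),[(185,336),(395,400)])
def hp(p):
    x,y,w,a=p
    tl=fl(a,0,6,78);tr=fl(a,0,6,-78);br=fl(a,173,6,-78);b=fl(a,173,6,78);b1=fl(a,155,42,45);b2=fl(a,155,42,-45)
    W=lambda L:R.from_euler('z',w).apply(np.array(L))+[x,y,0]
    return proj("top",W([tl,tr,br,b,b1,b2]))-T, np.r_[proj("side",W([tl,b,br,tr,b1,b2]))-S, proj("side",W([[85,75,0],[-85,75,0]]))-S2]
def f(p): A,B=hp(p);return np.r_[A.ravel(),B.ravel()]
r=least_squares(f,[570,0,0,0.05],x_scale=[10,10,.1,.1],loss='soft_l1');print(r.x); A,B=hp(r.x);print(A.round(1),B.round(1))
T=un(5,(200,170),[(117,280),(334,335),(274,555),(54,498),(194,415)])
S=un(4,(215,190),[(55,588),(235,470),(400,572),(217,708),(227,573)])
def sp(p):
    x,y,w=p
    W=lambda L:R.from_euler('z',w).apply(np.array(L,float))+[x,y,0]
    c=dict(tl=[75,75,8],tr=[75,-75,8],br=[-75,-75,8],bl=[-75,75,8],c=[0,0,8])
    return proj("top",W([c[k] for k in("tl","tr","br","bl","c")]))-T, proj("side",W([c[k] for k in("tl","tr","br","bl","c")]))-S
g=lambda p:np.concatenate([q.ravel() for q in sp(p)])
q=least_squares(g,[450,250,-.2],x_scale=[10,10,.1],loss='soft_l1');print(q.x);print(*[k.round(1) for k in sp(q.x)])
json.dump(dict(h=list(r.x),s=list(q.x)),open("p.json","w"))
E
```

```text
[5.36215631e+02 2.11559451e+00 1.70614895e-02 9.29003226e-04]
[[-0.4  0.5]
 [ 0.6  0.1]
 [ 0.3  0.1]
 [-0.1  0.2]
 [ 1.7 -0.1]
 [-1.4  0.1]] [[-1.1 -1.4]
 [ 0.8  0.6]
 [ 0.3 -1.1]
 [-0.1 -1. ]
 [-0.2  0.3]
 [-0.7  0. ]
 [ 0.5  0.7]
 [-0.9  0.3]]
[ 4.43293841e+02  2.83181255e+02 -2.37877899e-01]
[[-1.5 -0.4]
 [ 0.2 -0.3]
 [ 0.2  1.6]
 [-1.4  1.6]
 [-0.5  0.9]] [[-1.6 -1.8]
 [ 0.2 -1.4]
 [ 0.9 -1.2]
 [-0.4 -1.1]
 [-0.1  0.3]]
```

```bash
cat >> h.py <<'E'
_p=json.load(open("p.json")); H=_p["h"]; S=_p["s"]
def hw(P): return R.from_euler('z',H[2]).apply(np.array(P,float))+[H[0],H[1],0]
def ori(yaw,flip=False): # tool down, tool y along yaw direction
    y=np.array([np.cos(yaw),np.sin(yaw),0])*(-1 if flip else 1); z=np.array([0,0,-1.]); x=np.cross(y,z)
    return R.from_matrix(np.c_[x,y,z]).as_quat()
def bar(a,d=15): return hw([85-155*np.cos(a)+42*np.sin(a),0,112+155*np.sin(a)+42*np.cos(a)-d])
E
python3 - <<'E'
from h import *
for f in(0,1):
    for n,p,w in[("bar0",bar(0),H[2]),("bar1",bar(1.75),H[2]),("cas",hw([-10,0,82]),H[2]),("up",hw([-10,0,300]),H[2]),("st",[S[0],S[1],160+36+4],S[2])]:
        s=bot.solve_ik(p,ori(w,f)); print(f,n,np.round(p,0),None if s is None else np.round(s,2))
E
```

```text
0 bar0 [466.   1. 139.] [ 0.43  0.09 -0.56  0.   -0.92  2.73]
0 bar1 [690.   5. 242.] [ 0.29  0.38  0.07  0.   -1.27  2.87]
0 cas [526.   2.  82.] [ 0.38  0.26 -0.5   0.   -0.81  2.78]
0 up [526.   2. 300.] [ 0.38  0.07 -0.19  0.   -1.31  2.78]
0 st [443. 283. 200.] [ 0.94  0.13 -0.35  0.   -1.08  1.96]
1 bar0 [466.   1. 139.] [ 0.43  0.09 -0.56  0.   -0.92 -0.41]
1 bar1 [690.   5. 242.] [ 0.29  0.38  0.07  0.   -1.27 -0.27]
1 cas [526.   2.  82.] [ 0.38  0.26 -0.5   0.   -0.81 -0.36]
1 up [526.   2. 300.] [ 0.38  0.07 -0.19  0.   -1.31 -0.36]
1 st [443. 283. 200.] [ 0.94  0.13 -0.35  0.   -1.08 -1.18]
```

```bash
python3 - <<'E'
from h import *
o=ori(H[2],1); b=bar(0)
bot.move_ptp(b+[0,0,90],o)
bot.move_gripper(55,15)
bot.line_to(b+[0,0,25],150)
for n in C: 
    im=bot.camera(n); u,v=proj(n,b)[0]; u,v=int(u),int(v)
    cv2.imwrite(f"pics/{n}1.png",cv2.resize(im[max(0,v-90):v+60,u-100:u+100,::-1],None,fx=3,fy=3))
s=bot.read_state();print(s["t"],s["tcp_pos"],s["width"],b)
E
python3 -c "
import cv2,numpy as np
a=cv2.imread('pics/side1.png');b=cv2.imread('pics/top1.png')
cv2.imwrite('pics/m1.png',cv2.resize(np.hstack([a[:450],b[:450]]),(800,300)))"
```

```text
3.95 [467.11671141   1.15189979 165.18369968] 55.40119219307307 [466.22581879   0.92134819 139.        ]
```

View pics/m1.png

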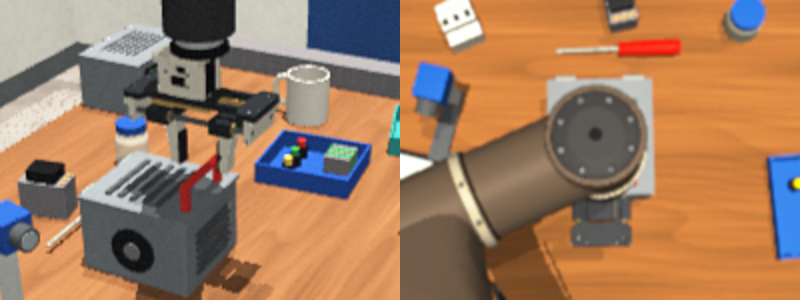

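View pics/side1.png

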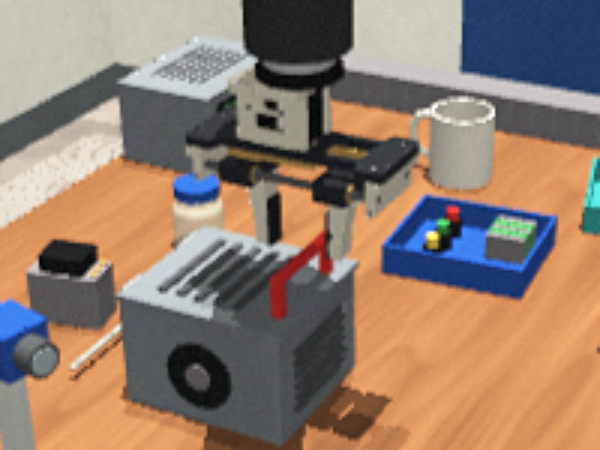

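```bash
python3 - <<'E'
from h import *
b=bar(0)
bot.line_to(b,80)
bot.move_gripper(8,12)
s=bot.read_state();print(s["t"],s["tcp_pos"],s["width"],s["contact_force"])
for a in (.1,.25):
    bot.line_to(bar(a),80); s=bot.read_state();print(a,s["t"],s["tcp_pos"].round(1),round(s["width"],1),s["contact_force"].round(1))
for n in C: cv2.imwrite(f"pics/{n}2.png",bot.camera(n)[:,:,::-1])
E
```

```text
5.1833 [467.43400271   1.04841708 139.36767509] 11.524454799937208 [ 4.67922067 -2.34054894 -1.32337975]
0.1 5.5333 [472.7   1.2 155. ] 11.6 [ 5.3 -2.1 -2.5]
0.25 5.9833 [482.5   1.4 176.3] 11.6 [ 6.1 -1.9 -2.9]
```

View pics/side2.png

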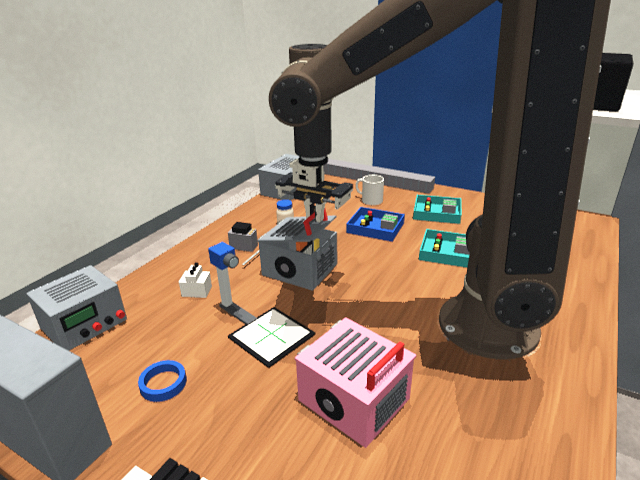

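The picture shows the flap lifting with the fingers, around (315,220), and the yellow and orange parts appearing inside. I'll carry on along the arc.

```bash
python3 - <<'E'
from h import *
for a in np.arange(.4,1.76,.15):
    bot.line_to(bar(a),110); s=bot.read_state();print(round(a,2),round(s["t"],2),s["tcp_pos"].round(1),round(s["width"],1),s["contact_force"].round(1))
    if np.linalg.norm(s["contact_force"])>35 or s["width"]<9: break
for n in C: cv2.imwrite(f"pics/{n}3.png",bot.camera(n)[:,:,::-1])
E
```

```text
0.4 6.45 [494.9   1.6 195.7] 11.0 [ 3.  -0.2 -3.3]
0.55 6.82 [510.3   1.8 213.5] 11.4 [-2.6  1.3  4. ]
0.7 7.18 [529.    1.9 229.5] 11.6 [-6.   2.2  9. ]
0.85 7.55 [550.5   2.1 242. ] 11.5 [-3.3  1.1  9.3]
1.0 7.92 [573.3   2.5 250.8] 11.6 [-1.6 -0.2  6.9]
1.15 8.28 [597.    2.9 256.1] 11.6 [-0.3  0.1  4. ]
1.3 8.65 [621.    3.3 257.6] 11.1 [ 0.3 -0.7  3.6]
1.45 9.02 [644.6   3.8 255.6] 11.2 [ 1.5 -1.8  2.1]
1.6 9.38 [667.9   4.3 250.4] 11.5 [ 1.7 -1.7  1.2]
1.75 9.75 [690.5   4.7 241.7] 11.5 [ 2.3 -1.   0.9]
```

View pics/side3.png

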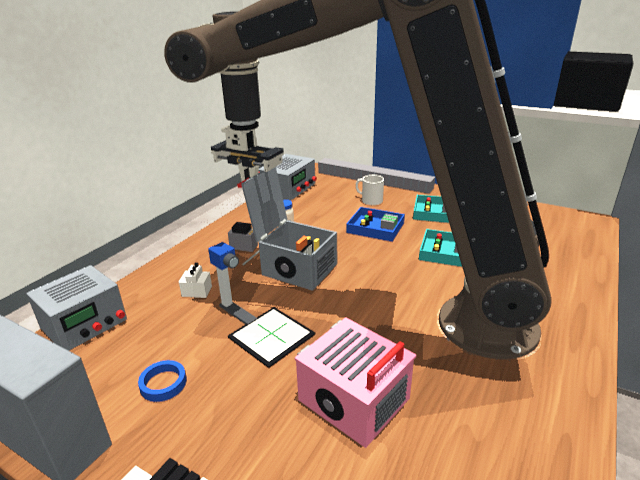

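```bash
python3 - <<'E'
from h import *
b=bar(1.75); 
bot.move_gripper(19)
bot.line_to(b+[0,0,90],120)
bot.line_to(hw([-10,0,330]),250)
bot.line_to(hw([-70,0,330]),250)   # clear top view a bit
s=bot.read_state();print(s["t"],s["tcp_pos"],s["contact_force"])
for n in C: 
    im=bot.camera(n)[:,:,::-1]; cv2.imwrite(f"pics/{n}4.png",im)
    u,v=proj(n,hw([-10,0,90]))[0].astype(int); print(n,u,v)
    cv2.imwrite(f"pics/{n}4c.png",cv2.resize(im[v-60:v+60,u-70:u+70],None,fx=5,fy=5,interpolation=cv2.INTER_CUBIC))
    print(n,proj(n,hw([[-10,0,104],[-10,22,104],[-10,-22,104],[-10,22,78],[-85,75,110],[-85,-75,110]])).round(1).tolist())
E
```

```text
12.375 [466.6000766    1.05300865 329.98801193] [ 1.31933127 -0.0876041   0.02215029]
side 301 243
side [[301.2, 238.9], [297.2, 242.4], [305.1, 235.5], [297.7, 250.4], [311.3, 255.8], [336.8, 231.3]]
top 326 224
top [[326.0, 223.7], [318.6, 223.8], [333.4, 223.5], [318.9, 224.9], [300.9, 249.0], [351.9, 248.3]]
```

View pics/side4c.png

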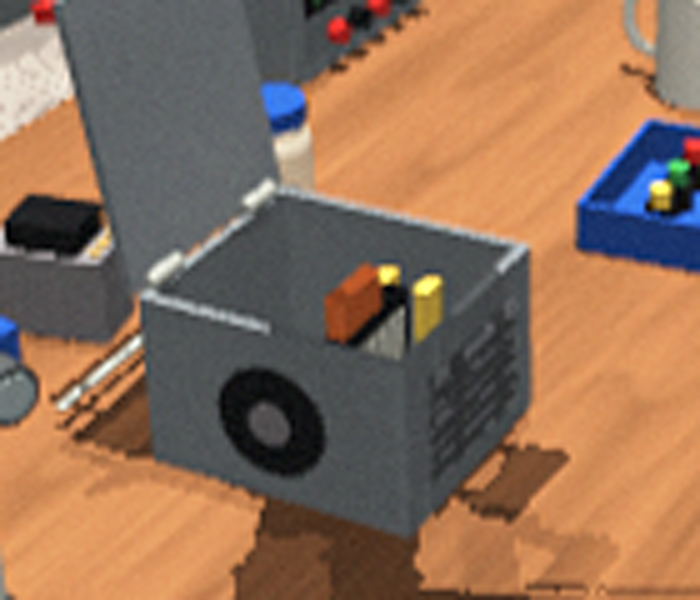

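View pics/top4c.png

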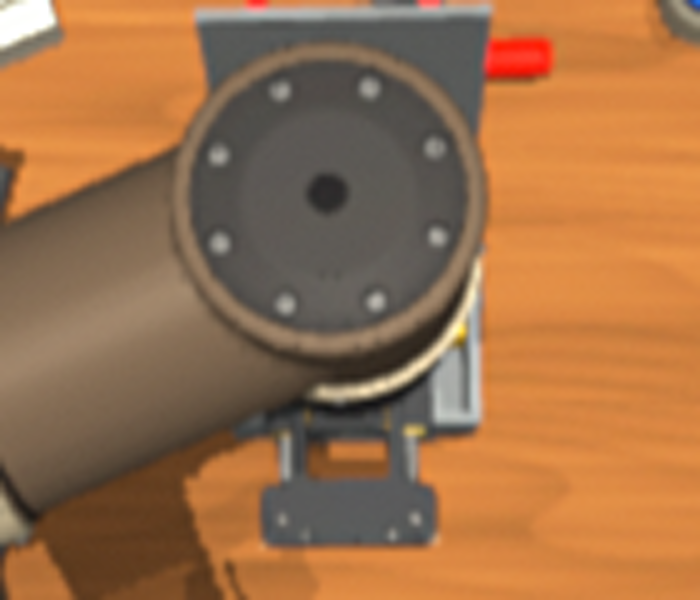

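```bash
python3 - <<'E'
from h import *
bot.move_gripper(50,25)
bot.line_to(hw([-10,0,160]),200)
s=bot.read_state();print(s["t"],s["tcp_pos"],s["contact_force"])
bot.line_to(hw([-10,0,84]),80)
s=bot.read_state();print(s["t"],s["tcp_pos"],s["contact_force"])
bot.move_gripper(6,25)
s=bot.read_state();print(s["t"],s["tcp_pos"],s["contact_force"],s["width"])
bot.line_to(hw([-10,0,110]),60)
s=bot.read_state();print(s["t"],s["tcp_pos"],s["contact_force"],s["width"])
for n in C: 
    im=bot.camera(n)[:,:,::-1]; cv2.imwrite(f"pics/{n}5.png",im)
u,v=301,243;im=cv2.imread("pics/side5.png"); cv2.imwrite(f"pics/side5c.png",cv2.resize(im[v-90:v+50,u-80:u+80],None,fx=4,fy=4,interpolation=cv2.INTER_CUBIC))
E
```

```text
14.2667 [526.61790038   2.04544482 160.95250261] [ 0.9127224  -0.16397533  1.02075137]
15.3667 [526.64410164   2.07316953  84.46908378] [ 0.17793743 -0.83922226 -0.21307582]
16.0667 [526.25618137   1.96638261  84.02320485] [-0.40121977 -0.27358883 -0.2552455 ] 12.035241770217352
16.65 [526.23192933   2.00016473 110.25342602] [-0.01614938 -0.00779448 -2.78843257] 12.00342677700584
```

View pics/side5c.png

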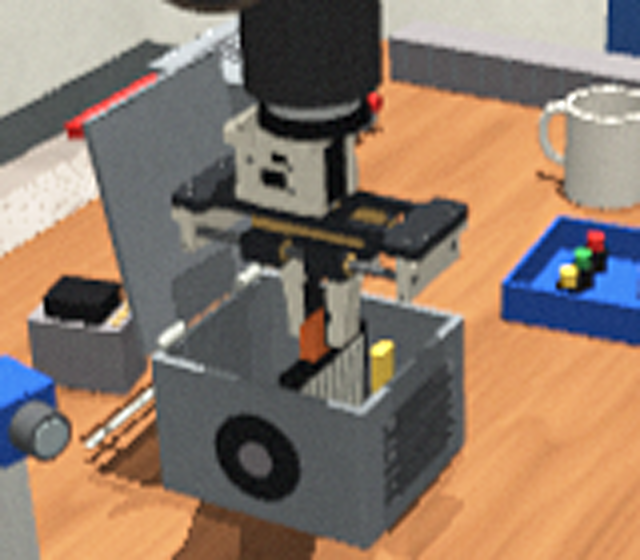

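```bash
python3 - <<'E'
from h import *
bot.line_to(hw([-10,0,300]),120)
bot.pause(.3); s=bot.read_state();print(s["t"],s["tcp_pos"],s["contact_force"],s["width"])
bot.line_to([S[0],S[1],300],120,ori(S[2],1))
bot.line_to([S[0],S[1],204],70)
bot.pause(.5)
s=bot.read_state();print(s["t"],s["tcp_pos"],s["contact_force"],s["width"])
P=R.from_euler('z',S[2]).apply(np.array([[7,50,36],[7,-50,36],[7,-50,-36],[7,50,-36],[-7,50,36],[-7,-50,36],[-7,-50,-36],[-7,50,-36.]]))+[S[0],S[1],162]
for n in C: 
    im=bot.camera(n)[:,:,::-1].copy(); cv2.imwrite(f"pics/{n}6.png",im)
    u,v=proj(n,[S[0],S[1],160])[0].astype(int); u0,v0=u-80,max(0,v-75)
    print(n,u0,v0,((proj(n,P)-[u0,v0]+.5)*4-.5).round().tolist())
    cv2.imwrite(f"pics/{n}6c.png",cv2.resize(im[v0:v0+150,u0:u0+160],None,fx=4,fy=4,interpolation=cv2.INTER_CUBIC))
E
```

```text
18.7833 [526.17712972   1.93793668 299.78307022] [-0.17717112 -0.38334506 -2.03684428] 11.880324695375272
23.4 [443.2989576  283.18712586 204.02532333] [ 0.02020299  0.01675561 -2.22906497] 11.791412183613566
side 186 205 [[238.0, 281.0], [376.0, 207.0], [384.0, 311.0], [251.0, 389.0], [255.0, 291.0], [393.0, 215.0], [400.0, 320.0], [267.0, 400.0]]
top 146 174 [[246.0, 273.0], [385.0, 307.0], [404.0, 315.0], [273.0, 282.0], [240.0, 292.0], [379.0, 327.0], [399.0, 334.0], [268.0, 301.0]]
```

View pics/side6c.png

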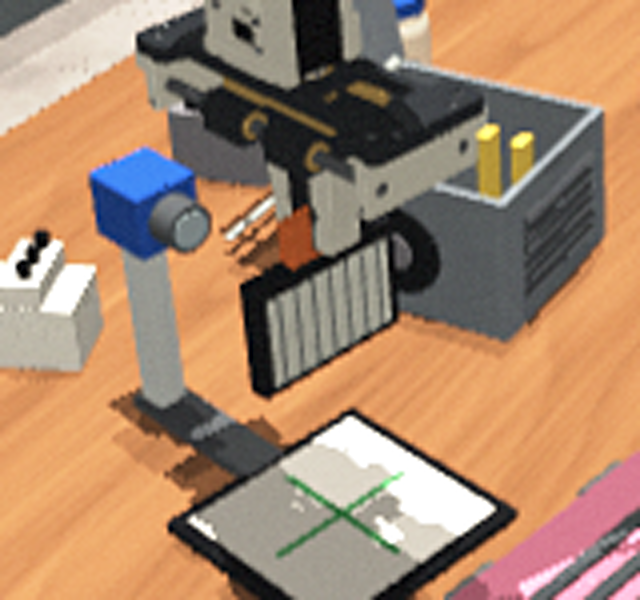

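View pics/side6.png

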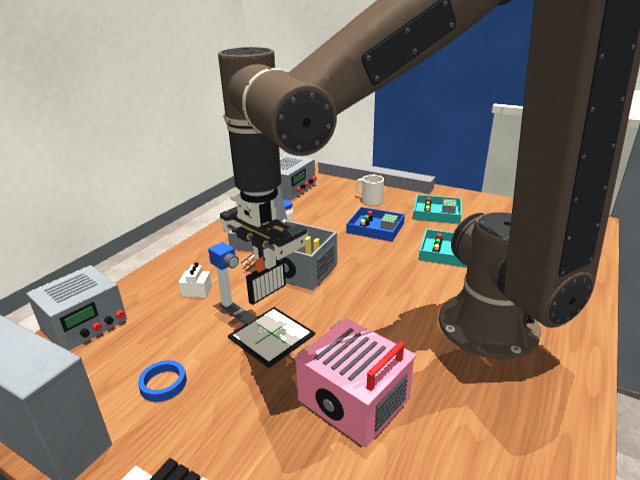

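View pics/top6.png

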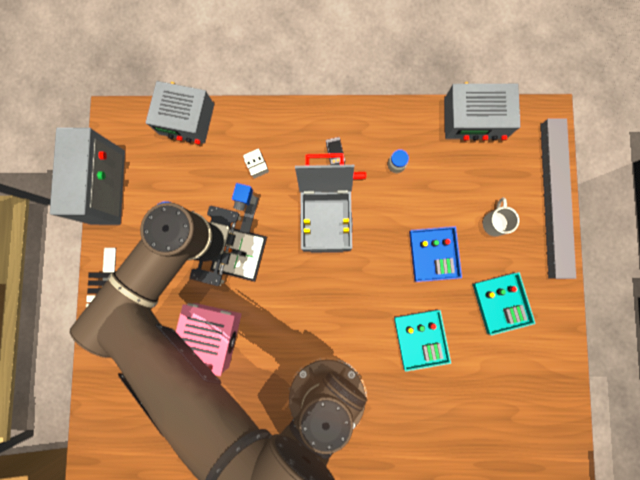

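```bash
python3 - <<'E'
from h import *
im=cv2.imread("pics/side6.png"); u0,v0,k=240,250,12
c=cv2.resize(im[v0:v0+60,u0:u0+60],None,fx=k,fy=k,interpolation=cv2.INTER_CUBIC)[:600]
P=R.from_euler('z',S[2]).apply(np.array([[-7,50,36],[-7,-50,36],[-7,-50,-36],[-7,50,-36.]]))+[S[0],S[1],162]
q=((proj("side",P)-[u0,v0]+.5)*k-.5).round().astype(int); print(q.tolist())
cv2.polylines(c,[q.reshape(-1,1,2)],True,(0,0,255),1)
cv2.imwrite("pics/z6.png",c)
E
```

```text
[[118, 333], [532, 107], [554, 422], [155, 660]]
```

View pics/z6.png

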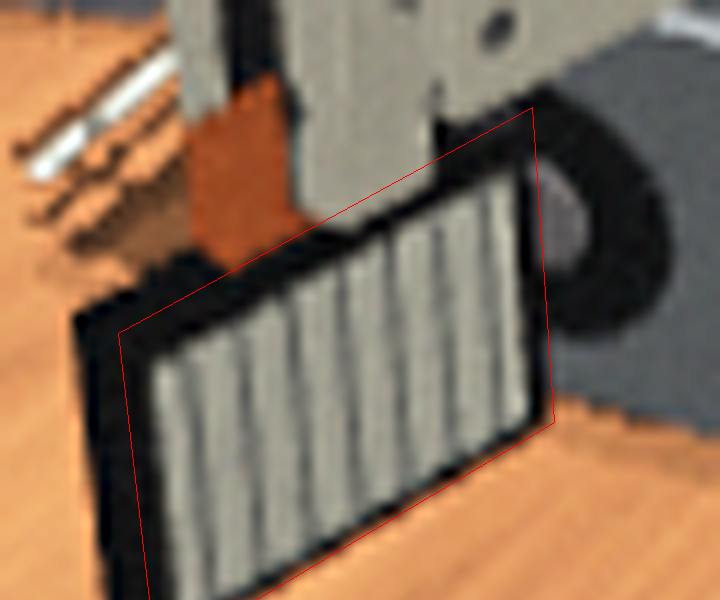

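```bash
python3 - <<'E'
from h import *
s=bot.read_state();print(s["t"],abs(s["qvel"]).max(),s["contact_force"],s["width"])
bot.close_job()
E
```

```text
23.5 0.001551739346112302 [-0.6880031   0.34214753 -1.58363046] 11.881179885582275
the job is handed in; nothing more can be done
```

I opened the grey box's flap to about 1.75 rad and left it open. Then I drew the cassette straight up by its orange tab and moved it over the stand at height. It was lowered to the focus spot and handed in while still gripped, at 23.5 s of the 54 s allowed.

What the last checks showed:
- **Position:** in the last side picture, the cassette outline I predicted for the focus pose lay within about 1 px (3 mm) of the real frame. It was upright and square to the stand.
- **Grip:** the fingers held the tab at 11.9 mm opening with about 2 N of load, and the arm was still.
- **Flap:** it stood open in the final pictures.
- **Bystanders:** none appeared to have moved, but the open flap and its bar partly hid the screwdriver and contactor in the last top picture, so I could not fully confirm those two.
- **Uncertainty:** the corner fit for the stand had leftover errors of up to about 1.8 px. That is roughly 5 mm, well inside the 30 mm tolerance. I did not see any check disagree.

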